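Square a carton into the measuring corner of a parcel scale

ROBOT

A 7-joint arm with a two-finger parallel gripper is mounted at the origin on the work surface. World frame = base frame: x ahead of the robot, y to its left, z up, the work surface at z = 0. Lengths are in mm, angles in rad, forces in N, time in s.
With the tool pointing down it reaches from about 400 to 750 mm from the base axis. Payload 19.5 kg.
Tool frame: the origin (TCP) lies between the finger pads; the fingertips stand 25 mm ahead of it and the grasp point (between the pads) lies 6 mm ahead of it (r.tips_ahead is the z of the fingertips in the tool frame, in mm); z points along the fingers, x is the direction in which the jaws open and shut, and the axes are right-handed (so a half turn about z gives the same grasp; the last joint's range is limited). The gripper opens to 85 mm and grips with 20 to 120 N. Pads are 22 mm wide; open, the fingers measure 114 mm over their backs; the gripper's body (76 mm by 85 mm) begins 54 mm behind the grasp point. The pads swing forward as they close: fully open they stand 13 mm farther back than shut.
Start: joints at [1.175, 0.707, -0.028, 1.485, 0.022, 0.951, -0.075], TCP at [199.21, -539.364, 256.268] pointing down, gripper open.
Joint ranges: [-2.71, 2.71], [-0.32, 2.16], [-1.57, 1.52], [0, 2.45], [-1.46, 4.6], [0, 2.02], [-2.83, 2.83]. Speed limits (rad/s): [1.89, 1.89, 2.57, 2.57, 3.01, 3.01, 3.01].

INTERFACE

Orientations are given as a unit quaternion [x, y, z, w].
In Python, from rig import r gives the robot as it stands.
- The arm moves only by the shell command python3 -m crank 'ROWS'. ROWS is a JSON object of lists of equal length, an entry for each row: "dp": the shift along the tool's x, y, z in cm, a list of three; "angular": the turn, a rotation vector about the tool's x, y, z in degrees, a list of three; "hand": the finger opening in cm, from 0 to 8.54. In form: {"dp": [[x, y, z], ...], "angular": [[rx, ry, rz], ...], "hand": [hand, ...]}. A call has 1 to 12 rows; each row is the pose to reach, as a shift and turn from the pose commanded when the call began, along the tool's axes at that moment; what a row does not reach only later rows make up. A row lasts 1/12 s, in which the tool goes at most 41.7 mm and 7.16 degrees, less where a joint would pass 70% of its speed; a pose out of reach is approached as far as the arm can. A call with a gripper value outside its range is refused whole. The fingers move at their own pace and stop on an object; the grip force is fixed at half the most. Time passes only in rows, so rows that repeat a pose let the fingers close. It gives the time, the measured TCP pose, the force and the opening at its end, in the units of the state.
- r.get_obs(): the state, without advancing time (a new reading comes with each control period).
- r.snapshot(name): name is "scene" or "top"; returns a dict with "pixels" (400x640x3 uint8, blue, green, red), "vfov" (degrees; the focal length in pixels is half the picture's height over the tangent of half this angle, whatever the lens; pixels are square), "cx", "cy" (the principal point, pixels), "world_from_camera" (4x4, takes a point from camera to world coordinates). Camera axes: x right, y down, z forward; pixel columns grow to the right and rows downward; lengths in mm; the calibration is good to about 2 mm. A picture is of the moment at which its call begins. There is no depth.
- r.finish_job(): hands the job in, once; it reports no verdict.
The state is a dict: "time": time; "joints": joint angles; "qvel": joint speeds; "joint_torque": joint torques, N m; "tcp_pos": TCP position; "ee_rot": TCP orientation; "force": force on the tool from outside, world axes, zero at the start; "moment": the same for the moment, N m; "opening": finger opening in mm.
Only numpy, scipy, OpenCV 4.12 (cv2) and the standard library are available. Lean on these libraries where they do the work, as an engineer would, in place of code of your own. Each camera call takes 0.05 s, during which the arm holds its last target. There are 200 camera calls.

TASK

Lift the yellow dust cover off the parcel scale and set it down, right way up, on the green mat. Then stand the small brown carton, label up, flat on the scale's steel platter and push it square into the corner so that it bears on both blue stops at once. Finish while the gripper still holds it there, pressing on both stops, and leave everything else on the bench where it is.

Things in the scene. Friction and masses are not known exactly. Their poses are not given: they have to be found in the camera images.
- scale: Grey parcel scale, fixed to the bench, 225 x 184 x 30 mm, with a steel platter (150 x 150 mm, raised 4 mm, top 34 mm above the bench). Origin on the bench, under the middle of where the dust cover stands; z up. Its x axis points towards the far blue stop, its y axis towards the left blue stop. The platter spans x -88 to 62 mm and y -88 to 62 mm. A black display and three round keys are at its -x end.
- stop_far: Blue rigid stop bar with polished, slippery faces (friction about 0.2), part of the scale, across its +x side: inner face at x = +62 mm in the scale's frame, spanning y -82 to 72 mm, 10 mm thick, top 20 mm above the platter (54 mm above the bench). Origin and axes are those of the scale.
- stop_left: Blue rigid stop bar with polished, slippery faces (friction about 0.2), part of the scale, along its +y side: inner face at y = +62 mm in the scale's frame, spanning x -82 to 62 mm, 10 mm thick, top 20 mm above the platter. Origin and axes are those of the scale.
- corner (a point): The inner corner where both stops' inner faces meet the platter's top, at (62, 62, 34) mm in the scale's frame; axes as the scale. The carton belongs on its -x, -y side.
- cover: Loose yellow plastic dust cover, 115 x 115 mm, an open-bottomed hood 30 mm high standing on the platter about 5 mm from both stops, about 180 g. On its top a black grip bar 16 mm thick (x) by 50 mm long (y), from 30 to 64 mm above its lower rim. Origin: centre of its lower rim; z up.
- cover_grip (a point): Centre of the cover's grip bar, 50 mm above the cover's lower rim.
- mat: Green mat fixed on the bench, 170 x 170 x 3 mm with a black outline; it lies to one side of the scale. Origin: centre of its underside, on the bench.
- carton: Loose rigid brown cardboard carton with a white label on top, 62 mm (x) by 92 mm (y) by 80 mm high (z), 200 to 420 g, standing on the bench to the other side of the scale. Origin: centre of its underside.
- tape_roll: Bystander: roll of brown tape lying flat, 100 mm across, 48 mm high. Origin: centre of its underside.
- blue_carton: Bystander: blue carton, 85 x 120 x 55 mm. Origin: centre of its underside.
- spray: Bystander: white bottle with red cap, 56 mm across, 150 mm high. Origin: centre of its underside.
- marker: Bystander: marker pen lying down, 130 mm long, 18 mm thick. Origin: under its middle.
- stapler: Bystander: red stapler, 140 x 32 x 42 mm. Origin: centre of its underside.
- mug: Bystander: white mug, 80 mm across, 90 mm high. Origin: centre of its underside.
Not all that is in view belongs to the job. Of the things that look like the mat, the larger one is meant.

How it is judged (in metres and radians):
On the way, in this order (a step that is already met when the one before it is completed fails the run):
1. the cover is lifted clear of the scale (contact force between cover and scale below 0.05 N and height (world z) of cover above 0.06 m), for 0.1 s.
2. the cover stands right way up on the mat, let go (horizontal distance between cover and mat below 0.05 m and z of cover in the frame of mat below 0.007 m and angle between cover's own z axis and vertical below 0.06 rad and contact force between cover and the fingers below 0.05 N and linear speed of cover below 0.02 m/s), for 0.2 s.
At the end, for the whole second after the job is handed in: For the last second the robot-held carton presses each blue stop with over 1.5 N, upright and square within 0.06 rad, within 4 mm of the platter, at rest; the cover stands released, right way up on the mat, centres within 50 mm; no bystander moved over 40 mm or tipped (all of step 2 and contact force between carton and stop_far above 1.5 N and contact force between carton and stop_left above 1.5 N and (contact force between carton and the fingers above 1 N or contact force between carton and the arm above 1 N) and angle between carton's own z axis and vertical below 0.06 rad and (angle between the x axis of carton and the x axis of scale, either way round below 0.06 rad or angle between the x axis of carton and the y axis of scale, either way round below 0.06 rad) and x of carton in the frame of corner between -0.052 and -0.025 m and y of carton in the frame of corner between -0.052 and -0.025 m and z of carton in the frame of corner between -0.004 and 0.004 m and linear speed of carton below 0.02 m/s); the arm keeps its last pose, push and grip.
It fails at once if a bystander is shoved more than 40 mm or knocked over (distance of any of tape_roll, blue_carton, spray, marker, stapler, mug from where it was at the start of the episode above 0.04 m or angle between any of spray, mug's own z axis and vertical above 0.6 rad).
It also fails if it takes over 72 s, if anything falls off the work surface, if the arm or the gripper's body presses on something with over 40 N, if the wrist force passes 120 N, or if a joint passes its speed limit or range.

## Working session

There is one attempt and no reset: what is moved stays moved. The work goes in short steps, Python scripts to look and compute and a shell command to move; the robot and the scene stay as the last step left them, time stands still between calls to the robot, and variables do not carry over. Pictures are saved under pics/ and viewed, about 8 in all and at most 12, crops included, and the job is handed in when it is done.

```bash
mkdir -p pics; ls
python3 - <<'E'
from rig import r
import cv2,numpy as np
o=r.get_obs();print({k:np.round(v,3).tolist() for k,v in o.items()})
for n in("scene","top"):
    s=r.snapshot(n);cv2.imwrite(f"pics/{n}0.png",s["pixels"]);print(n,s["vfov"],s["cx"],s["cy"],np.round(s["world_from_camera"],4).tolist(),[k for k in s])
E
```

```text
pics
{'time': 0.0, 'joints': [1.175, 0.707, -0.028, 1.485, 0.022, 0.951, -0.076], 'qvel': [-0.001, 0.001, 0.001, -0.001, -0.003, -0.0, 0.001], 'joint_torque': [0.002, -88.323, 1.235, -23.618, 0.017, 0.006, 0.0], 'tcp_pos': [199.144, -539.179, 255.815], 'ee_rot': [0.821, -0.572, -0.0, -0.0], 'force': [-1.175, -0.503, -0.366], 'moment': [0.04, 0.07, -0.067], 'opening': 85.411}
scene 57.58969240391512 315.5445970461308 202.74292500865226 [[-0.8485, 0.3546, -0.3928, 964.3827], [0.5288, 0.5957, -0.6046, 721.3509], [0.0196, -0.7207, -0.693, 861.409], [0.0, 0.0, 0.0, 1.0]] ['pixels', 'vfov', 'cx', 'cy', 'world_from_camera']
top 55.81272697112137 320.96577014698613 205.6743517490481 [[0.0051, -0.9848, 0.1738, 340.8666], [-0.9999, -0.0024, 0.0157, 16.2559], [-0.0151, -0.1738, -0.9847, 1025.0524], [0.0, 0.0, 0.0, 1.0]] ['pixels', 'vfov', 'cx', 'cy', 'world_from_camera']
```

View pics/scene0.png

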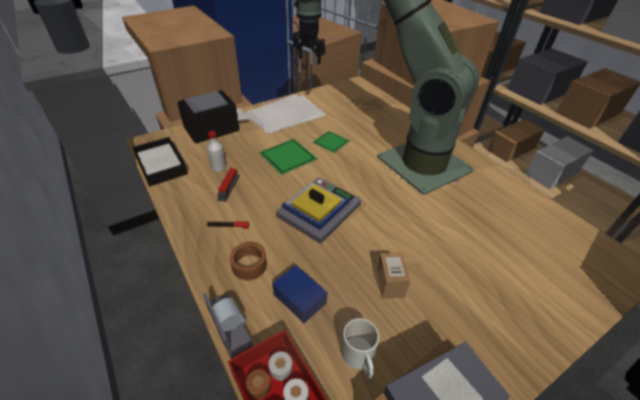

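View pics/top0.png

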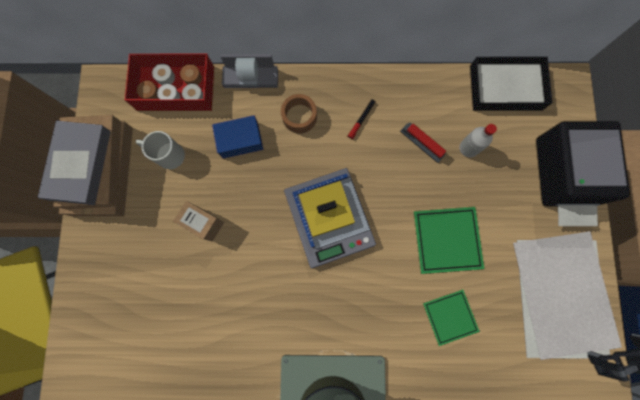

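The top view shows the scale at (330,218), with its display toward the robot, the large mat at (449,240), the carton at (198,221) and the grip bar at (327,207). I'll enlarge these.

```bash
cat > h.py <<'E'
import numpy as np,cv2
from rig import r
def ray(s,u,v,z):
    f=200/np.tan(np.radians(s["vfov"]/2));T=np.array(s["world_from_camera"])
    d=T[:3,:3]@np.array([(u-s["cx"])/f,(v-s["cy"])/f,1]);c=T[:3,3]
    return np.round((c+d*(z-c[2])/d[2])[:2],1)
def proj(s,p):
    f=200/np.tan(np.radians(s["vfov"]/2));T=np.array(s["world_from_camera"])
    q=T[:3,:3].T@(np.array(p,float)-T[:3,3]);return np.round([s["cx"]+f*q[0]/q[2],s["cy"]+f*q[1]/q[2]],1)
E
python3 - <<'E'
import cv2,numpy as np
im=cv2.imread("pics/top0.png")
I=cv2.INTER_CUBIC
a=cv2.resize(im[165:275,275:385],(600,600),interpolation=I)   #5.4545
b=cv2.resize(im[195:245,170:225],(200,182),interpolation=I)
cv2.imwrite("pics/c1.png",a)
s=cv2.imread("pics/scene0.png")
b=cv2.resize(im[190:250,165:235],(420,360),interpolation=I) #x6
c=cv2.resize(s[240:305,370:415],(270,390),interpolation=I) #x6
o=np.zeros((390,700,3),np.uint8);o[:360,:420]=b;o[:,425:695]=c;cv2.imwrite("pics/c2.png",o)
E
```

```text
(no output)
```

View pics/c1.png

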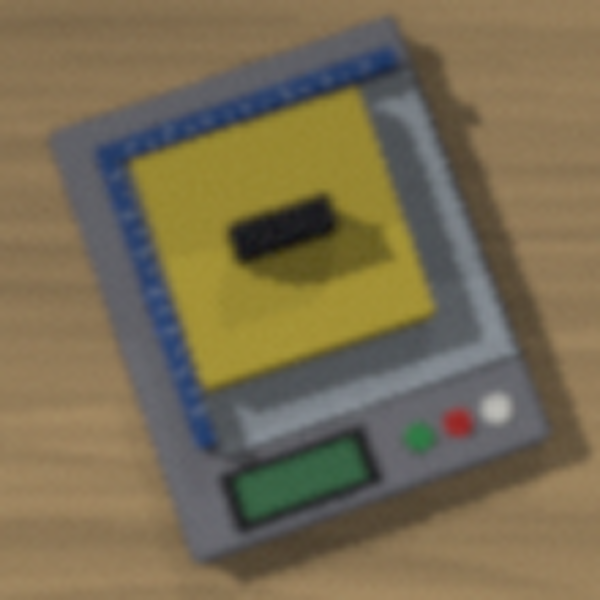

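View pics/c2.png

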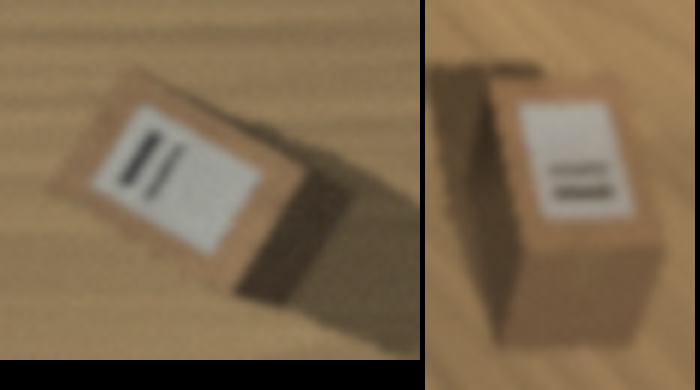

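The crops show these corners:
- **Cover top:** (133,157), (358,90), (436,310) and (205,388).
- **Grip bar top:** (230,230), (328,195), (333,225) and (242,262).
- **Carton top:** (135,68), (307,168), (235,293) and (48,190).

The far stop is up-image, the left stop is on the left, and the display is at the robot end.

Run:
```python
from h import *
s=r.snapshot("top");sc=r.snapshot("scene")
def q(name,pts,k,off,z,cam=s):
    P=np.array([ray(cam,(x+.5)/k-.5+off[0],(y+.5)/k-.5+off[1],z) for x,y in pts])
    e=np.roll(P,-1,0)-P
    print(name,P.mean(0).round(1),P.tolist(),"len",np.linalg.norm(e,axis=1).round(1),"ang",np.degrees(np.arctan2(e[:,1],e[:,0])).round(1))
k=600/110
q("cover",[(133,157),(358,90),(436,310),(205,388)],k,(275,165),64)
q("bar",[(230,230),(328,195),(333,225),(242,262)],k,(275,165),98)
q("scale",[(50,140),(395,15),(550,435),(195,560)],k,(275,165),30)
q("carton",[(135,68),(307,168),(235,293),(48,190)],6,(165,190),80)
# scene: carton crop
q("cartonS",[(488-425,80),(630-425,75),(663-425,245),(523-425,248)],6,(370,240),80,sc)
for c,n in((s,"top"),(sc,"scene")):
    im=c["pixels"].astype(int);b,g,rr=im[...,0],im[...,1],im[...,2]
    m=((g>b*1.5)&(g>rr*1.5)&(g>60)).astype(np.uint8)
    N,l,st,ce=cv2.connectedComponentsWithStats(m)
    i=1+np.argmax(st[1:,4]);R=cv2.minAreaRect(cv2.findNonZero((l==i).astype(np.uint8)))
    q("mat "+n,cv2.boxPoints(R),1,(0,0),3,c); print(ray(c,*ce[i],3))
    m=((rr>b*2.2)&(g>b*2)&(rr>90)&(abs(rr-g)<60)).astype(np.uint8)
    N,l,st,ce=cv2.connectedComponentsWithStats(m); 
    for i in range(1,N):
        if st[i,4]>100: print("yel",n,st[i],ray(c,*ce[i],64))
```

```text
cover [505.2  17.4] [[542.8, 89.0], [575.8, -18.4], [469.7, -54.6], [432.6, 53.6]] len [112.4 112.1 114.4 115.7] ang [ -72.9 -161.2  108.9   17.8]
bar [502.7  17.2] [[501.7, 41.5], [518.1, -3.2], [504.1, -5.5], [486.9, 36.0]] len [47.6 14.2 44.9 15.8] ang [ -69.9 -170.7  112.5   20.4]
scale [487.2  10.6] [[558.5, 132.8], [622.6, -38.2], [413.8, -111.2], [353.7, 59.0]] len [182.6 221.2 180.5 217.7] ang [ -69.5 -160.7  109.4   19.8]
carton [471.4 351.6] [[519.2, 374.3], [476.3, 298.3], [423.3, 325.8], [466.6, 407.8]] len [87.3 59.7 92.7 62.4] ang [-119.4  152.6   62.2  -32.5]
cartonS [469.6 351. ] [[474.7, 296.8], [417.2, 328.0], [467.2, 404.6], [519.3, 374.8]] len [65.4 91.5 60.  89.9] ang [ 151.5   56.9  -29.8 -119.8]
mat top [ 429.9 -311.6] [[505.4, -221.1], [526.1, -391.1], [354.0, -399.6], [334.1, -234.6]] len [171.3 172.3 166.2 171.8] ang [ -83.1 -177.2   96.9    4.5]
[ 428.4 -311. ]
yel top [ 300  182   54   54 1736] [503.  18.]
yel top [   0  249   50  145 5861] [218.2 772.6]
mat scene [ 425.  -313.4] [[512.0, -383.3], [294.0, -410.9], [348.0, -237.1], [545.9, -222.2]] len [219.7 182.  198.5 164.6] ang [-172.8   72.7    4.3 -101.9]
[ 432.7 -307.1]
yel scene [292 185  49  36 807] [513.2  28.7]
```

```bash
cat >> h.py <<'E'
from scipy.spatial.transform import Rotation as Ro
def plan(p,yaw):
    "dp (cm), angular (deg) to tool-down pose with tool x at world yaw (deg)"
    o=r.get_obs();R=Ro.from_quat(o["ee_rot"])
    t=Ro.from_euler("z",yaw,degrees=True)*Ro.from_euler("x",180,degrees=True)
    print("dp",(R.inv().apply(np.array(p)-o["tcp_pos"])/10).round(2).tolist(),"ang",np.degrees((R.inv()*t).as_rotvec()).round(1).tolist())
E
python3 -c "
from h import *
plan([503.5,17.5,200],19)"
```

```text
dp [-41.68, -47.84, 5.63] ang [-0.0, 0.0, -88.7]
```

```bash
python3 -m crank '{"dp":[[-20,-24,0],[-20,-24,0],[-20,-24,0],[-20,-24,0],[-20,-24,0],[-20,-24,0],[-20,-24,0],[-20,-24,0]],"angular":[[0,0,-45],[0,0,-45],[0,0,-45],[0,0,-45],[0,0,-45],[0,0,-45],[0,0,-45],[0,0,-45]],"hand":[8.5,8.5,8.5,8.5,8.5,8.5,8.5,8.5]}'; python3 -c "
from h import *
plan([503.5,17.5,180],19)"
```

```text
time: 0.87
tcp_pos: [356.9, -264.7, 256.5]
ee_rot: [0.978, -0.211, 0.0, -0.001]
force: [-0.0, 0.5, -0.3]
opening: 85.1
dp [1.72, -31.74, 7.7] ang [-0.1, -0.1, -43.3]
```

```bash
python3 -m crank '{"dp":[[1.7,-31.7,7.7],[1.7,-31.7,7.7],[1.7,-31.7,7.7],[1.7,-31.7,7.7],[1.7,-31.7,7.7],[1.7,-31.7,7.7],[1.7,-31.7,7.7],[1.7,-31.7,7.7],[1.7,-31.7,7.7],[1.7,-31.7,7.7]],"angular":[[0,0,-43.3],[0,0,-43.3],[0,0,-43.3],[0,0,-43.3],[0,0,-43.3],[0,0,-43.3],[0,0,-43.3],[0,0,-43.3],[0,0,-43.3],[0,0,-43.3]],"hand":[5,5,5,5,5,5,5,5,5,5]}'
python3 - <<'E'
from h import *
plan([503.5,17.5,96],19)
s=r.snapshot("scene");cv2.imwrite("pics/s1.png",cv2.resize(s["pixels"][110:270,230:430],(800,640))[:600])
E
```

```text
time: 1.7
tcp_pos: [503.2, 13.9, 178.7]
ee_rot: [0.987, 0.163, -0.0, -0.0]
force: [-0.0, 0.1, 1.3]
opening: 50.1
dp [0.15, -0.33, 8.27] ang [-0.0, 0.0, -0.3]
```

View pics/s1.png

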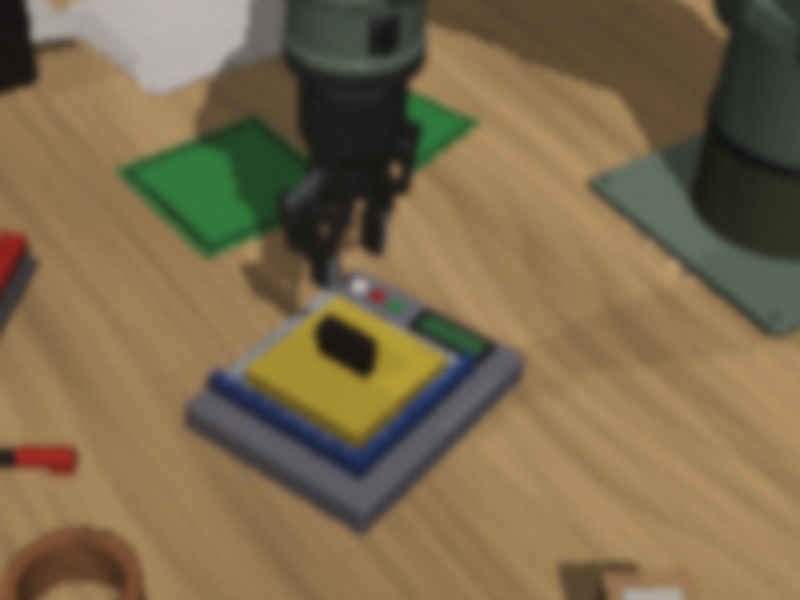

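The gripper is above the cover, with the jaws straddling the bar across its thickness (bar at about (345,345) in the crop). Next I'll descend and close.

```bash
python3 -m crank '{"dp":[[0,0,3],[0,0,6],[0,0,8.2],[0,0,8.2],[0,0,8.2],[0,0,8.2],[0,0,8.2],[0,0,8.2],[0,0,8.2],[0,0,8.2]],"angular":[[0,0,0],[0,0,0],[0,0,0],[0,0,0],[0,0,0],[0,0,0],[0,0,0],[0,0,0],[0,0,0],[0,0,0]],"hand":[5,5,5,5,0.5,0.5,0.5,0.5,0.5,0.5]}'; python3 -c "
from h import *
print(r.get_obs()['opening'])"
```

```text
time: 2.58
tcp_pos: [503.8, 11.9, 99.0]
ee_rot: [0.987, 0.161, 0.001, 0.0]
force: [-1.2, -0.6, 11.5]
opening: 14.7
14.709007024828777
```

```bash
python3 -m crank '{"dp":[[0,0,-1],[0,0,-3],[0,0,-5],[0,0,-7],[0,0,-9],[0,0,-9],[0,0,-9],[0,0,-9]],"angular":[[0,0,0],[0,0,0],[0,0,0],[0,0,0],[0,0,0],[0,0,0],[0,0,0],[0,0,0]],"hand":[0.5,0.5,0.5,0.5,0.5,0.5,0.5,0.5]}'
python3 - <<'E'
from h import *
plan([429,-311,185],-5)
s=r.snapshot("scene");cv2.imwrite("pics/s2.png",cv2.resize(s["pixels"][110:260,230:430],(800,600)))
E
```

```text
time: 3.25
tcp_pos: [503.0, 12.0, 187.4]
ee_rot: [0.987, 0.161, 0.0, 0.0]
force: [-0.6, 0.7, -2.1]
opening: 14.6
dp [-17.29, 28.26, 0.24] ang [0.0, -0.0, 23.6]
```

View pics/s2.png

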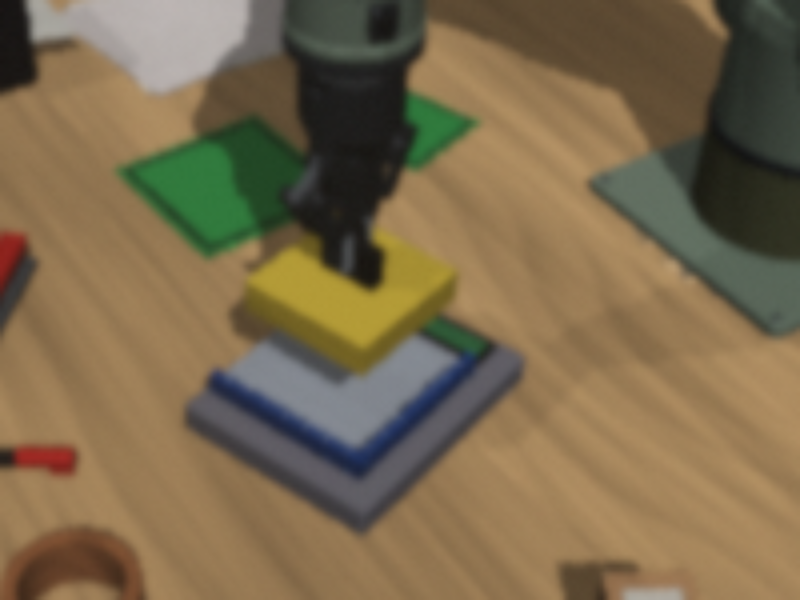

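The cover is held level, clear of the scale. Now I'll carry it to the mat.

```bash
python3 -m crank '{"dp":[[-1.5,2.4,0],[-4,6.5,0],[-6.5,10.5,0],[-9,14.5,0],[-11.5,18.7,0],[-14,22.8,0],[-16,26.2,0],[-17.3,28.3,0],[-17.3,28.3,0],[-17.3,28.3,0],[-17.3,28.3,0],[-17.3,28.3,0]],"angular":[[0,0,2],[0,0,5],[0,0,8],[0,0,11],[0,0,14],[0,0,17],[0,0,20],[0,0,23],[0,0,23.6],[0,0,23.6],[0,0,23.6],[0,0,23.6]],"hand":[0.5,0.5,0.5,0.5,0.5,0.5,0.5,0.5,0.5,0.5,0.5,0.5]}'; python3 -c "
from h import *
plan([429,-311,70],-5)"
```

```text
time: 4.3
tcp_pos: [429.4, -310.3, 186.9]
ee_rot: [0.999, -0.043, -0.0, -0.0]
force: [0.3, 0.3, -2.6]
opening: 14.8
dp [-0.03, 0.09, 11.69] ang [-0.1, 0.0, 0.0]
```

```bash
python3 -m crank '{"dp":[[0,0,2],[0,0,5],[0,0,8],[0,0,10],[0,0,11],[0,0,11.5],[0,0,11.5],[0,0,11.5]],"angular":[[0,0,0],[0,0,0],[0,0,0],[0,0,0],[0,0,0],[0,0,0],[0,0,0],[0,0,0]],"hand":[0.5,0.5,0.5,0.5,0.5,0.5,0.5,0.5]}'
```

```text
time: 4.97
tcp_pos: [429.7, -311.1, 73.1]
ee_rot: [0.999, -0.044, 0.0, 0.0]
force: [-0.3, -1.5, -2.0]
opening: 14.9
```

```bash
python3 -m crank '{"dp":[[0,0,0.2],[0,0,0.35],[0,0,0.5],[0,0,0.5],[0,0,0.5]],"angular":[[0,0,0],[0,0,0],[0,0,0],[0,0,0],[0,0,0]],"hand":[0.5,0.5,0.5,0.5,0.5]}'
```

```text
time: 5.38
tcp_pos: [429.5, -311.4, 68.1]
ee_rot: [0.999, -0.044, 0.0, 0.0]
force: [-2.3, 1.2, 11.4]
opening: 14.7
```

Contact with the mat reads 11 N. I'll open and rise straight up.

```bash
python3 -m crank '{"dp":[[0,0,0],[0,0,0],[0,0,0],[0,0,0],[0,0,0],[0,0,-2],[0,0,-5],[0,0,-9],[0,0,-13],[0,0,-15],[0,0,-15]],"angular":[[0,0,0],[0,0,0],[0,0,0],[0,0,0],[0,0,0],[0,0,0],[0,0,0],[0,0,0],[0,0,0],[0,0,0],[0,0,0]],"hand":[5,5,5,5,5,5,5,5,5,5,5]}'
python3 - <<'E'
from h import *
print(r.get_obs()["opening"])
plan([470.5,351.3,219],-29.5)
s=r.snapshot("scene");cv2.imwrite("pics/s3.png",cv2.resize(s["pixels"][80:230,230:430],(800,600)))
E
```

```text
time: 6.3
tcp_pos: [430.3, -311.8, 221.4]
ee_rot: [0.999, -0.044, 0.003, 0.001]
force: [0.6, -0.1, 0.9]
opening: 50.2
50.15183995583401
dp [-1.83, -66.41, 0.05] ang [0.1, -0.3, 24.4]
```

View pics/s3.png

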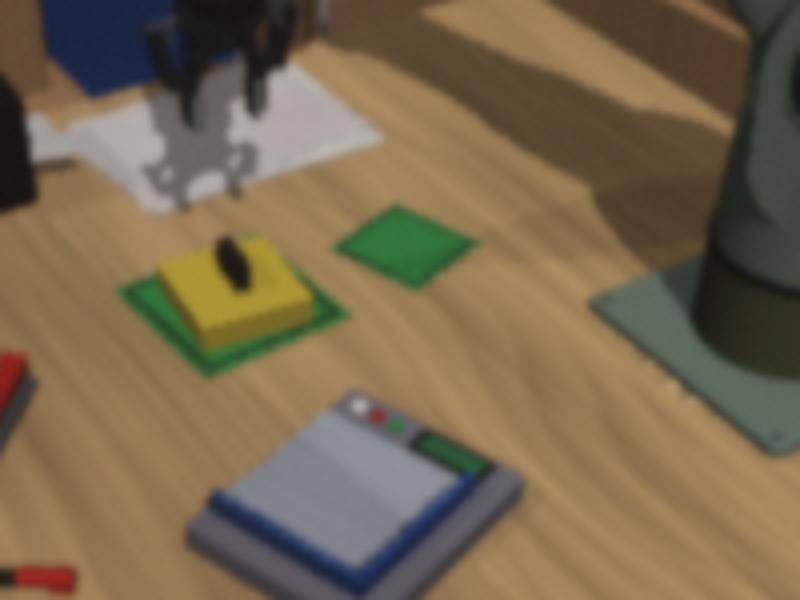

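The cover sits squarely on the mat, released, with its centre at about (237,290) in the crop. Now to the carton.

```bash
python3 -m crank '{"dp":[[-1,-33,0],[-1,-33,0],[-1,-33,0],[-1,-33,0],[-1,-33,0],[-1,-33,0],[-1,-33,0],[-1.8,-66.4,0],[-1.8,-66.4,0],[-1.8,-66.4,0],[-1.8,-66.4,0],[-1.8,-66.4,0]],"angular":[[0,0,12],[0,0,12],[0,0,12],[0,0,12],[0,0,12],[0,0,12],[0,0,12],[0,0,24.4],[0,0,24.4],[0,0,24.4],[0,0,24.4],[0,0,24.4]],"hand":[8.5,8.5,8.5,8.5,8.5,8.5,8.5,8.5,8.5,8.5,8.5,8.5]}'; python3 -c "
from h import *
plan([470.5,351.3,160],-29.5)"
```

```text
time: 7.35
tcp_pos: [458.2, 183.7, 216.5]
ee_rot: [0.967, -0.254, -0.0, 0.001]
force: [0.9, -0.5, -0.2]
opening: 84.9
dp [-7.16, -15.21, 5.63] ang [0.1, 0.0, 0.1]
```

```bash
python3 -m crank '{"dp":[[-7.1,-15,5],[-7.1,-15,5],[-7.1,-15,5],[-7.1,-15,5],[-7.1,-15,5],[-7.1,-15,5],[-7.1,-15,5],[-7.1,-15,5]],"angular":[[0,0,0],[0,0,0],[0,0,0],[0,0,0],[0,0,0],[0,0,0],[0,0,0],[0,0,0]],"hand":[8.5,8.5,8.5,8.5,8.5,8.5,8.5,8.5]}'
python3 - <<'E'
from h import *
plan([470.5,351.3,50],-29.5)
s=r.snapshot("top")["pixels"]
a=cv2.resize(s[165:275,275:385],(600,600),interpolation=2)
cv2.imwrite("pics/t4.png",a)
b=cv2.resize(r.snapshot("scene")["pixels"][190:310,340:460],(600,600),interpolation=2)
cv2.imwrite("pics/s4.png",b)
E
```

```text
time: 8.02
tcp_pos: [471.0, 345.9, 167.1]
ee_rot: [0.967, -0.255, 0.0, 0.001]
force: [0.6, 0.1, 0.2]
opening: 85.0
dp [-0.31, -0.46, 11.71] ang [0.1, -0.0, 0.0]
```

View pics/t4.png

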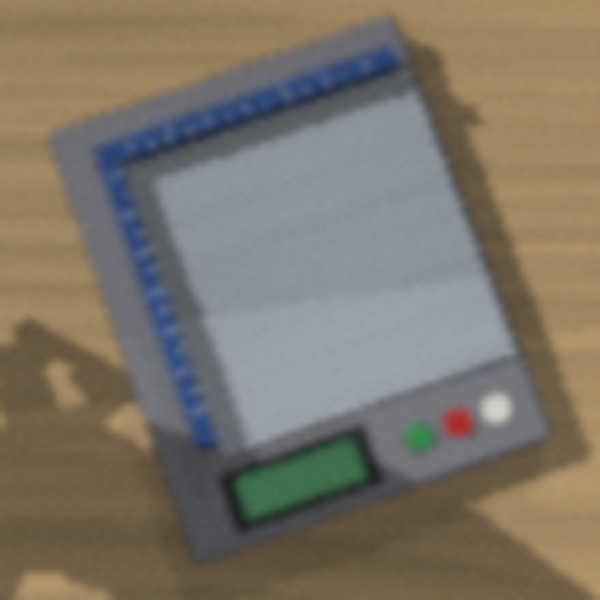

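View pics/s4.png

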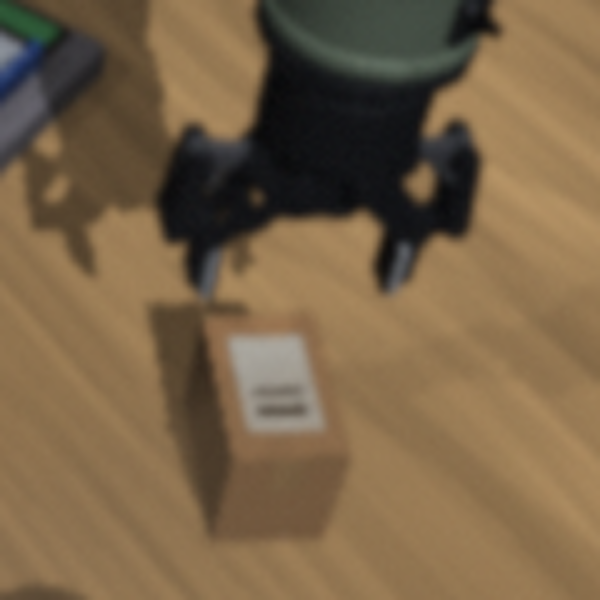

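The stops' outer edges are at (97,150), (392,47) and (195,448) in the crop, measured at z=54. The gripper is lined up over the carton.

```bash
python3 -m crank '{"dp":[[-0.2,-0.4,2],[-0.2,-0.4,4],[-0.2,-0.4,6],[-0.2,-0.4,8],[-0.2,-0.4,10],[-0.2,-0.4,11.5],[-0.2,-0.4,11.5],[-0.2,-0.4,11.5]],"angular":[[0,0,0],[0,0,0],[0,0,0],[0,0,0],[0,0,0],[0,0,0],[0,0,0],[0,0,0]],"hand":[8.5,8.5,8.5,8.5,8.5,8.5,8.5,8.5]}'
python3 - <<'E'
from h import *
s=r.snapshot("top");k=600/110
P=np.array([ray(s,(x+.5)/k-.5+275,(y+.5)/k-.5+165,54) for x,y in [(97,150),(392,47),(195,448)]])
e=P[1:]-P[0];print(P.tolist(),np.linalg.norm(e,axis=1),np.degrees(np.arctan2(e[:,1],e[:,0])))
for y in (18.5,19.5):
  R=Ro.from_euler("z",y,degrees=True).as_matrix()[:2,:2];print(y,(P-np.array([[72,72],[72,-82],[-82,72]])@R.T).round(1).tolist())
E
```

```text
time: 8.78
tcp_pos: [471.2, 351.0, 52.6]
ee_rot: [0.967, -0.254, -0.0, 0.0]
force: [0.1, -0.2, 1.0]
opening: 85.3
[[548.3, 107.2], [599.7, -35.3], [405.3, 58.5]] [151.48666608 151.06518461] [ -70.16553709 -161.19323953]
18.5 [[502.9, 16.1], [505.4, 19.6], [505.9, 16.2]]
19.5 [[504.5, 15.3], [504.5, 18.0], [506.6, 18.0]]
```

```bash
python3 -m crank '{"dp":[[0,0,0],[0,0,0],[0,0,0],[0,0,0],[0,0,0],[0,0,0],[0,0,-1.5],[0,0,-4],[0,0,-7],[0,0,-9],[0,0,-9],[0,0,-9]],"angular":[[0,0,0],[0,0,0],[0,0,0],[0,0,0],[0,0,0],[0,0,0],[0,0,0],[0,0,0],[0,0,0],[0,0,0],[0,0,0],[0,0,0]],"hand":[4,4,4,4,4,4,4,4,4,4,4,4]}'
python3 - <<'E'
from h import *
R=Ro.from_euler("z",19.2,degrees=True).as_matrix()[:2,:2]
g=np.array([505,17])+R@[62-31-12,62-46-12];print(g)
plan([*g,145],19.2)
E
```

```text
time: 9.83
tcp_pos: [471.3, 351.8, 143.4]
ee_rot: [0.967, -0.254, 0.001, -0.001]
force: [-0.4, -0.7, -2.9]
opening: 61.4
[521.62768445  27.02597177]
dp [20.35, 25.81, -0.2] ang [-0.1, -0.1, -48.6]
```

```bash
python3 -m crank '{"dp":[[1.5,2,0],[4,5,0],[6.5,8.5,0],[9,11.5,0],[11.5,15,0],[14,18,0],[16.5,21,0],[18.5,23.5,0],[20.3,25.8,0],[20.3,25.8,0],[20.3,25.8,0],[20.3,25.8,0]],"angular":[[0,0,-4],[0,0,-10],[0,0,-16],[0,0,-22],[0,0,-28],[0,0,-34],[0,0,-40],[0,0,-45],[0,0,-48.6],[0,0,-48.6],[0,0,-48.6],[0,0,-48.6]],"hand":[4,4,4,4,4,4,4,4,4,4,4,4]}'
python3 - <<'E'
from h import *
plan([521.6,27,87],19.2);o=r.get_obs();print(o["opening"],o["force"])
b=cv2.resize(r.snapshot("scene")["pixels"][140:260,250:400],(750,600),interpolation=2)
cv2.imwrite("pics/s5.png",b)
E
```

```text
time: 10.83
tcp_pos: [520.6, 27.8, 141.7]
ee_rot: [0.986, 0.166, -0.0, -0.001]
force: [-0.4, 1.6, -3.0]
opening: 61.1
dp [0.07, 0.12, 5.47] ang [-0.1, 0.0, -0.1]
61.10727174165403 [-0.35657282  1.64086702 -3.00997914]
```

View pics/s5.png

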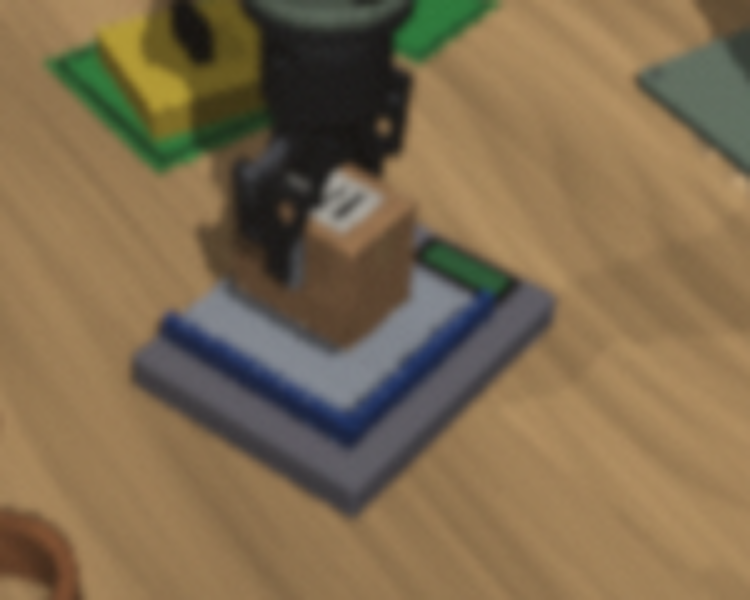

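The carton is held upright, label up, square over the platter and clear of both stops. I'll lower it.

```bash
python3 -m crank '{"dp":[[0,0,1],[0,0,2.5],[0,0,4],[0,0,4.8],[0,0,5.1],[0,0,5.3],[0,0,5.3],[0,0,5.3]],"angular":[[0,0,0],[0,0,0],[0,0,0],[0,0,0],[0,0,0],[0,0,0],[0,0,0],[0,0,0]],"hand":[4,4,4,4,4,4,4,4]}'
```

```text
time: 11.55
tcp_pos: [521.2, 27.3, 89.7]
ee_rot: [0.986, 0.167, 0.0, -0.0]
force: [-0.1, 1.0, -2.9]
opening: 61.5
```

```bash
python3 -m crank '{"dp":[[0,0,0.15],[0,0,0.25],[0,0,0.25],[0,0,0.25]],"angular":[[0,0,0],[0,0,0],[0,0,0],[0,0,0]],"hand":[4,4,4,4]}'; python3 -m crank '{"dp":[[0,0,0.05],[0,0,0.1],[0,0,0.1]],"angular":[[0,0,0],[0,0,0],[0,0,0]],"hand":[4,4,4]}'
```

```text
time: 11.88
tcp_pos: [521.3, 27.1, 87.6]
ee_rot: [0.986, 0.166, 0.001, 0.0]
force: [-2.3, -0.6, 11.7]
opening: 61.1
time: 12.13
tcp_pos: [521.3, 27.1, 87.5]
ee_rot: [0.986, 0.166, 0.001, 0.0]
force: [-7.2, -0.5, 37.2]
opening: 61.8
```

Contact is stiff, about 25 N/mm. I'll back off vertically, then approach the left stop (tool -y).

```bash
python3 -m crank '{"dp":[[0,0,-0.13],[0,-0.3,-0.13],[0,-0.6,-0.13],[0,-0.8,-0.13],[0,-0.8,-0.13],[0,-0.8,-0.13]],"angular":[[0,0,0],[0,0,0],[0,0,0],[0,0,0],[0,0,0],[0,0,0]],"hand":[4,4,4,4,4,4]}';  python3 -m crank '{"dp":[[0.3,0,0],[0.6,0,0],[0.8,0,0],[0.8,0,0],[0.8,0,0]],"angular":[[0,0,0],[0,0,0],[0,0,0],[0,0,0],[0,0,0]],"hand":[4,4,4,4,4]}'
```

```text
time: 12.63
tcp_pos: [518.8, 34.9, 87.6]
ee_rot: [0.986, 0.166, 0.001, 0.0]
force: [0.1, -1.7, 10.8]
opening: 61.0
time: 13.05
tcp_pos: [525.4, 37.2, 87.6]
ee_rot: [0.986, 0.166, -0.0, 0.0]
force: [-7.7, -3.7, 17.4]
opening: 61.4
```

```bash
cat > f.py <<'E'
from h import *
o=r.get_obs();R=Ro.from_euler("z",-19.2,degrees=True)
print("F scale",R.apply(o["force"]).round(1),"pos scale",R.apply(np.array(o["tcp_pos"])-[505,17,0]).round(1),"yaw",Ro.from_quat(o["ee_rot"]).apply([1,0,0]).round(3))
E
python3 -m crank '{"dp":[[0,0,-0.04],[0,0,-0.04],[0.1,0,-0.04],[0.2,0,-0.04],[0.2,0,-0.04]],"angular":[[0,0,0],[0,0,0],[0,0,0],[0,0,0],[0,0,0]],"hand":[4,4,4,4,4]}';python3 f.py;  python3 -m crank '{"dp":[[0,-0.1,0],[0,-0.2,0],[0,-0.2,0],[0,-0.2,0]],"angular":[[0,0,0],[0,0,0],[0,0,0],[0,0,0]],"hand":[4,4,4,4]}'; python3 f.py
```

```text
time: 13.47
tcp_pos: [527.6, 38.1, 87.6]
ee_rot: [0.986, 0.167, -0.0, 0.0]
force: [-3.2, -1.3, 7.3]
opening: 61.3
F scale [-3.5 -0.2  7.3] pos scale [28.3 12.5 87.6] yaw [ 0.945  0.328 -0.001]
time: 13.8
tcp_pos: [527.4, 40.0, 87.6]
ee_rot: [0.986, 0.166, 0.0, -0.0]
force: [0.3, -2.5, 4.9]
opening: 61.4
F scale [-0.6 -2.4  4.9] pos scale [28.7 14.3 87.6] yaw [0.945 0.328 0.   ]
```

```bash
python3 -m crank '{"dp":[[0,-0.05,0],[0,-0.1,0],[0,-0.15,0],[0,-0.2,0],[0,-0.2,0],[0,-0.2,0]],"angular":[[0,0,0],[0,0,0],[0,0,0],[0,0,0],[0,0,0],[0,0,0]],"hand":[4,4,4,4,4,4]}';python3 f.py;  python3 -m crank '{"dp":[[0.05,0,0],[0.1,0,0],[0.15,0,0],[0.2,0,0],[0.2,0,0],[0.2,0,0]],"angular":[[0,0,0],[0,0,0],[0,0,0],[0,0,0],[0,0,0],[0,0,0]],"hand":[4,4,4,4,4,4]}'; python3 f.py
```

```text
time: 14.3
tcp_pos: [527.1, 40.5, 87.7]
ee_rot: [0.986, 0.166, 0.0, 0.001]
force: [3.3, -10.3, 7.8]
opening: 61.2
F scale [ -0.3 -10.9   7.8] pos scale [28.7 14.9 87.7] yaw [0.945 0.328 0.001]
time: 14.8
tcp_pos: [527.8, 40.7, 87.7]
ee_rot: [0.986, 0.166, -0.001, 0.001]
force: [-5.4, -12.5, 15.0]
opening: 61.3
F scale [ -9.2 -10.1  15. ] pos scale [29.3 14.9 87.7] yaw [ 0.945  0.328 -0.003]
```

Both contacts have stalled the motion. I'll add a little push on each, relieve the downward load, hold, and check.

```bash
python3 -m crank '{"dp":[[0.05,-0.03,-0.03],[0.08,-0.05,-0.03],[0.08,-0.05,-0.03],[0.08,-0.05,-0.03],[0.08,-0.05,-0.03],[0.08,-0.05,-0.03]],"angular":[[0,0,0],[0,0,0],[0,0,0],[0,0,0],[0,0,0],[0,0,0]],"hand":[4,4,4,4,4,4]}';python3 f.py;  python3 -m crank '{"dp":[[0,0,0],[0,0,0],[0,0,0],[0,0,0],[0,0,0],[0,0,0],[0,0,0],[0,0,0],[0,0,0],[0,0,0]],"angular":[[0,0,0],[0,0,0],[0,0,0],[0,0,0],[0,0,0],[0,0,0],[0,0,0],[0,0,0],[0,0,0],[0,0,0]],"hand":[4,4,4,4,4,4,4,4,4,4]}'; python3 f.py
python3 - <<'E'
from h import *
a=cv2.resize(r.snapshot("scene")["pixels"][165:260,260:370],(440,380),interpolation=2)
b=cv2.resize(r.snapshot("top")["pixels"][165:260,275:365],(360,380),interpolation=2)
cv2.imwrite("pics/s6.png",np.hstack([a,b]))
E
```

```text
time: 15.3
tcp_pos: [528.2, 41.0, 87.8]
ee_rot: [0.986, 0.166, -0.001, 0.002]
force: [-4.3, -15.5, 10.2]
opening: 61.6
F scale [ -9.2 -13.2  10.2] pos scale [29.8 15.  87.8] yaw [ 0.945  0.328 -0.003]
time: 16.13
tcp_pos: [528.2, 41.0, 87.8]
ee_rot: [0.986, 0.166, -0.001, 0.002]
force: [-4.4, -15.9, 10.9]
opening: 61.8
F scale [ -9.4 -13.6  10.9] pos scale [29.8 15.  87.8] yaw [ 0.945  0.328 -0.003]
```

View pics/s6.png

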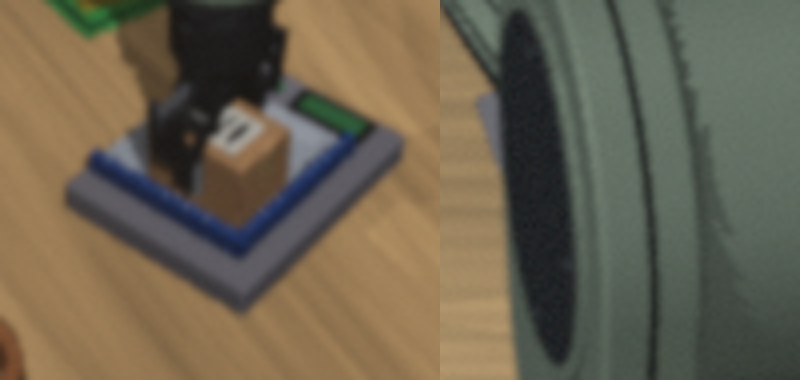

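Left-stop contact is clear, but the far-stop force could still be friction. I'll test by pushing another 1 mm in x.

```bash
for i in 1 2; do python3 -m crank '{"dp":[[0.05,0,0],[0.1,0,0],[0.1,0,0],[0.1,0,0],[0.1,0,0]],"angular":[[0,0,0],[0,0,0],[0,0,0],[0,0,0],[0,0,0]],"hand":[4,4,4,4,4]}' >/dev/null;python3 f.py; done
```

```text
F scale [ -9.5 -11.6  11. ] pos scale [30.8 15.  87.8] yaw [ 0.945  0.328 -0.003]
F scale [-11.4 -12.3  12.3] pos scale [31.6 15.  87.8] yaw [ 0.945  0.328 -0.004]
```

It was sliding, at constant force with 1:1 motion. I'll keep going in x.

```bash
for i in 1 2; do python3 -m crank '{"dp":[[0.05,0,0],[0.1,0,0],[0.1,0,0],[0.1,0,0],[0.1,0,0]],"angular":[[0,0,0],[0,0,0],[0,0,0],[0,0,0],[0,0,0]],"hand":[4,4,4,4,4]}' >/dev/null;python3 f.py; done
```

```text
F scale [-17.3 -11.9  18.2] pos scale [31.7 15.  87.8] yaw [ 0.945  0.328 -0.006]
F scale [-24.2 -11.   25.1] pos scale [31.9 14.9 87.8] yaw [ 0.945  0.328 -0.008]
```

Now x has truly stalled: 31.9 mm, with the force climbing 7 N per commanded mm. I'll trim the down-load and add a little y push, then hold and check.

```bash
python3 -m crank '{"dp":[[-0.03,-0.05,-0.05],[-0.03,-0.1,-0.05],[-0.03,-0.1,-0.05],[-0.03,-0.1,-0.05],[-0.03,-0.1,-0.05],[-0.03,-0.1,-0.05],[-0.03,-0.1,-0.05],[-0.03,-0.1,-0.05]],"angular":[[0,0,0],[0,0,0],[0,0,0],[0,0,0],[0,0,0],[0,0,0],[0,0,0],[0,0,0]],"hand":[4,4,4,4,4,4,4,4]}';python3 f.py; python3 -m crank '{"dp":[[0,0,0],[0,0,0],[0,0,0],[0,0,0],[0,0,0],[0,0,0]],"angular":[[0,0,0],[0,0,0],[0,0,0],[0,0,0],[0,0,0],[0,0,0]],"hand":[4,4,4,4,4,4]}'; python3 f.py
python3 - <<'E'
from h import *
s=r.snapshot("scene")["pixels"]
cv2.imwrite("pics/s7.png",cv2.resize(s[165:255,260:380],(800,600),interpolation=2))
E
```

```text
time: 18.57
tcp_pos: [530.1, 41.8, 88.0]
ee_rot: [0.986, 0.166, -0.003, 0.003]
force: [-11.8, -22.0, 12.7]
opening: 61.5
F scale [-18.3 -16.9  12.7] pos scale [31.8 15.2 88. ] yaw [ 0.945  0.327 -0.007]
time: 19.07
tcp_pos: [530.1, 41.8, 88.0]
ee_rot: [0.986, 0.166, -0.003, 0.003]
force: [-12.8, -22.7, 13.5]
opening: 61.4
F scale [-19.6 -17.2  13.5] pos scale [31.9 15.1 88. ] yaw [ 0.945  0.327 -0.007]
```

View pics/s7.png

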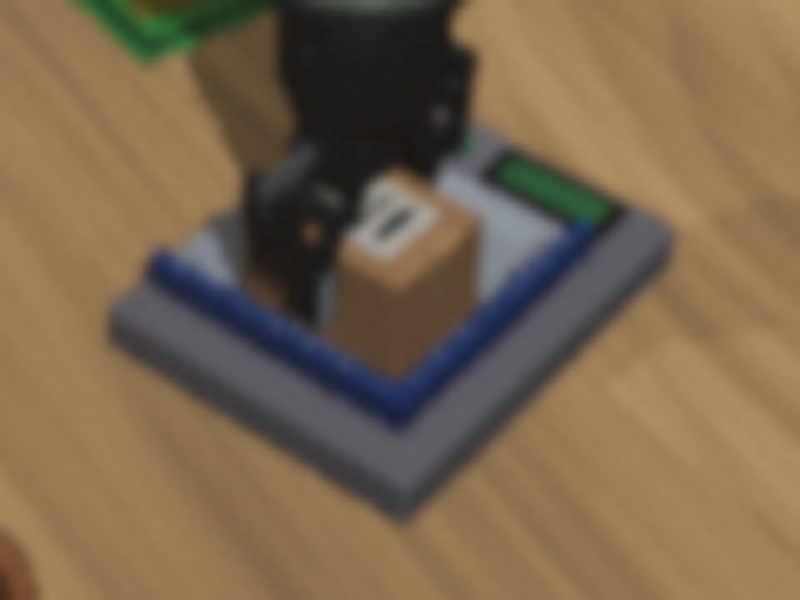

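The carton sits upright in the corner against both stops (inner corner at about (400,385) in the crop). The force is steady at about 19 N and 17 N, so I'm handing in.

```bash
python3 -c "
from h import *
print(r.finish_job())"; python3 f.py
```

```text
the job is handed in; nothing more can be done
None
the job is handed in; nothing more can be done
```

The job is handed in; the hand-in reports no verdict. I lifted the dust cover off the scale and set it down, right way up and released, near the middle of the large green mat. Then I put the carton on the platter, label up, and pushed it into the corner. The gripper was still holding it against both stops when I handed in.

- **Pressing:** the last wrist readings were steady at about 19.6 N towards the far stop, 17.2 N towards the left stop and 13.5 N down. They include platter friction, which I estimate at a few newtons, so both stops should be well above 1.5 N. I did not measure the stop forces directly.
- **Squareness:** the tool was tilted by less than 0.01 rad, and the last picture showed the carton upright against both stops.
- **Contact positions:** the tool stopped at (31.9, 15.1) mm in the scale frame. I expected (31, 16), so this is within the measuring error.
- **Disagreement, mended:** an early far-stop force of about 9 N turned out to be sliding friction. I kept pushing until the motion really stalled.
- **Not checked at the end:** I did not look again at the bystanders or the whole cover, but none of the moves came near them after the cover was released. The last top view was blocked by the arm.

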